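# Latch the filament dry box shut

### The job

The hatch on top of the filament dry box stands ajar and its draw latch is open. Slide the hatch up to its rubber seal and press it on for a moment with about 12 N (keep it under 16 N) so that the seal beds in; then swing the claw over so that it hooks behind the keeper while the lever still stands up, and swing the lever down past centre until it lies fully home and holds the hatch tight. Be gentle with the latch too, and leave the box and everything else on the bench where it is.

Things in the scene. Friction and masses are not known exactly. Their poses are not given: they have to be found in the camera images.
- drybox: Heavy black filament dry box on the bench, 290 long (its x, -110 to +180), 210 wide (y). Origin on the bench below the lever's pivot; x points from latch to keeper and hatch, z up. Front deck (x -110 to 22) top 92 above the bench; a soft rubber seal strip at its rear edge, about x = 27 to 41. Latch, keeper and ridge are centred on y = 0. Guide rails 8 wide at y = +-99 stand 5 above the deck.
- hatch (a joint): Position of the grey hatch plate (100 x 186, top 92 above the bench) along the box's x, in m; starts 0.014 to 0.022 (ajar), at most 0.026. It meets the rubber seal somewhere from +0.004 to -0.004, different each time and to be felt; the seal then gives 7 N per mm. About 3 N of friction: it stays where left. The closed latch draws it to about -0.005.
- ridge (a point): Middle of the far (+x) top edge of the pull ridge across the hatch: a grey bar 12 thick (x), 90 long (y), 22 high above the hatch; push its far face to slide the hatch towards the latch. At hatch = 0 it is at x = 114, z = 114 in the box frame.
- keeper (a point): Middle of the top rear (+x) edge of the steel keeper on the hatch: an upright plate 24 wide (y), 6 thick (x), 13 high above the hatch, leaning 8 degrees to +x so that the claw cannot ride off. At hatch = 0 it is at x = 60, z = 105 in the box frame. Axes as the box.
- pivot (a point): The lever's hinge axis, along the box's y, fixed at x = 0, y = 0, 106 above the bench. Near dead centre (lever at 0.21 rad) the latch is at its tightest; below that the load pulls the lever on down to a hard stop at 0.
- lever (a joint): Angle of the steel lever, rad: 0 = closed, flat, pointing to -x of the box (away from the keeper); 1.57 = upright; 1.95 = stop, leaning to the keeper; starts 1.75 to 1.95. Handle: plate 20 wide (y), 4 thick, 6 to 68 from the pivot; closed, its upper face is 6 above the pivot. About 1 N at the tip turns it unloaded (it stays where left), 3 to 10 N when it draws the hatch in.
- lever_tip (a point): Middle of the handle's outer end on the face that is the upper one when closed (and faces the keeper side when the lever stands up), 68 from the pivot.
- claw (a joint): Angle of the claw on the lever, rad, about their common pin; claw minus lever = the claw's elevation above horizontal, seen towards the keeper (+x). Starts folded back near its stop at 3.9, so leaning back past upright. Once past upright towards the keeper it sinks by its own weight within about 1 s. Swing the lever slowly at first (0.5 rad/s) or the claw lifts off with it.
- hook (a point): Middle of the inner tip edge of the claw's hook lip. Claw: steel bail 36 wide (y), two legs outside the lever and a cross plate with a lip 4 thick. Pin 12 from the pivot (lever closed: x -11.7, z -2.5 from it); lip's inner face 67 from the pin. With the lever at its stop and the hatch on the seal the lip drops 1 to 10 behind the keeper; if the hatch is ajar it is out of reach.
- hygro: Round white hygrometer, 40 across, 14 high, loose on the front deck at the left (+y) of the latch. Origin under its centre. Leave alone.
- nozzles: Clear nozzle case 50 x 34 x 16, loose on the front deck at the right (-y) of the latch. Origin under its centre. Leave alone.
- spool: Filament spool lying flat, 200 across, 54 high. Leave alone.
- scraper: Scraper lying on the bench. Leave alone.
- driver: Screwdriver lying on the bench. Leave alone.
- glue: Glue bottle, 32 across, 95 high, standing. Leave alone.
- print: Black printed part, 70 across, 49 high, standing. Leave alone.

How it is judged:
By the outcome, as a careful person would: the job done as asked, in the order asked, and still so for the second after the job is handed in, with the robot touching nothing.
It also fails if it takes over 72 s, if anything falls off the work surface, if the arm or the gripper's body presses on something with over 40 N, if the wrist force passes 120 N, or if a joint passes its speed limit or range.

### The arm

A 7-joint arm with a two-finger parallel gripper is mounted at the origin on the work surface. World frame = base frame: x ahead of the robot, y to its left, z up, the work surface at z = 0. Lengths are in m, angles in rad, forces in N, time in s.
With the tool pointing down it reaches from about 0.4 to 0.85 m from the base axis. Payload 10.4 kg.
Tool frame: the origin (TCP) lies at the very end of the fingers, on their centre line; the grasp point (between the pads) lies 19 mm behind it; z points along the fingers, y is the line along which they close (so a half turn about z gives the same grasp; the last joint's range is limited). The gripper opens to 85 mm and grips with 20 to 120 N. Pads are 22 mm wide; open, the fingers measure 114 mm over their backs; the gripper's body (76 mm by 85 mm) begins 54 mm behind the grasp point. The pads swing forward as they close: fully open they stand 13 mm farther back than shut.
Start: joints at [-0.023, 0.332, -0.065, 1.46, 0.022, 1.35, -0.088], TCP at [0.625, 0, 0.231] pointing down, gripper open.
Joint ranges: [-2.6, 2.6], [-0.5, 2.12], [-1.47, 1.34], [0.16, 2.42], [-1.27, 4.41], [0.06, 2.06], [-2.6, 2.6]. Speed limits (rad/s): [2.22, 2.22, 2.79, 2.79, 3.14, 3.14, 3.14].

### API

Orientations are given as a unit quaternion [x, y, z, w].
In Python, from workcell import manip, vision, order gives the robot as it stands. The module is installed in compiled form; this text tells all that it offers.
- The arm moves only by the tool move_arm, never from a script. Its argument "motion" is a list of rows, each a list of 3 entries, a list of its own where there are three numbers: the shift along the tool's x, y, z scaled (see below), then the turn, a rotation vector about the tool's x, y, z scaled (see below), then the opening, from -1 (shut) to 1 (fully open). In form: [[[dx, dy, dz], [wx, wy, wz], hand], ...]. A call has 1 to 12 rows; each row shifts and turns the commanded pose from where the row before left it, along the tool's axes as they then stand; what a row does not reach is not made up. The controller multiplies each number of a shift by 0.75 m and each number of a turn by pi/4 rad. A row lasts 1/10 s, in which the tool goes at most 50 mm and 8.59 degrees, less where a joint would pass 70% of its speed; a pose out of reach is approached as far as the arm can. A call with a number of a shift or a turn outside -1 to 1 is refused whole. A call with a gripper value outside its range is refused whole. The fingers move at their own pace and stop on an object; "newtons" is the grip in N (left out, the last holds). Time passes only in rows, so rows that do not move let the fingers close. It gives the time, the measured TCP pose, the force, the opening and the grip force at its end, in the units of the state.
- manip.get_obs(): the state, without advancing time (a new reading comes with each control period).
- vision.camera(name): name is "scene" or "side" or "wrist"; returns a dict with "pixels" (480x640x3 uint8, red, green, blue), "fx", "fy", "cx", "cy" (pixels), "k1" (the pictures are not rectified: a ray, as slopes to the right and down, at radius r is drawn at 1 + k1 r^2 times it, then the intrinsics apply), "R" (3x3) and "t" (3): a world point X has camera coordinates R X + t. Camera axes: x right, y down, z forward; pixel columns grow to the right and rows downward; lengths in m; the calibration is good to about 2 mm. A picture is of the moment at which its call begins. There is no depth.
- order.hand_in(): hands the job in; it is judged then, once.
The state is a dict: "clock": time; "joint_pos": joint angles; "joint_velocities": joint speeds; "tau": joint torques, N m; "position": TCP position; "ee_rot": TCP orientation; "ft_force": force on the tool from outside, world axes, zero at the start; "torque": the same for the moment, N m; "grip_width": opening from 0.0 (shut) to 1.0 (fully open); "grasp_force": force on a finger pad.
Only numpy, scipy, OpenCV 4.12 (cv2) and the standard library are available. Lean on these libraries where they do the work, as an engineer would, in place of code of your own. Each camera call takes 0.05 s, during which the arm holds its last target. There are 200 camera calls.

## Working session

There is one attempt and no reset: what is moved stays moved. The work goes in short steps, Python scripts to look and compute and a tool call to move; the robot and the scene stay as the last step left them, time stands still between calls to the robot, and variables do not carry over. Pictures are saved under pics/ and viewed, at most 12 in all, crops included, and the job is handed in when it is done.

Besides the shell and the picture viewer there is one more tool, called after "Emit:" as name(argument=value, ...), one argument or row to a line, values as JSON. move_arm: Moves the arm, as the interface text tells. Its arguments: {"type":"object","properties":{"motion":{"type":"array"},"newtons":{"type":"number"}},"required":["motion"]}

```bash
mkdir -p pics; cat > h.py <<'E'
import numpy as np,cv2
from workcell import manip,vision,order
from scipy.spatial.transform import Rotation as Ro
def cam(n): return vision.camera(n)
def save(c,f): cv2.imwrite(f,c["pixels"][:,:,::-1])
def ray(c,u,v):
    d=np.array([(u-c["cx"])/c["fx"],(v-c["cy"])/c["fy"]]);s=d.copy()
    for _ in range(20): s=d/(1+c["k1"]*(s@s))
    R=np.array(c["R"]);t=np.array(c["t"])
    return -R.T@t, R.T@np.array([s[0],s[1],1.])
def onz(c,u,v,z):
    o,d=ray(c,u,v); return o+d*(z-o[2])/d[2]
def tri(l):
    A=0;b=0
    for c,u,v in l:
        o,d=ray(c,u,v);d=d/np.linalg.norm(d);P=np.eye(3)-np.outer(d,d);A=A+P;b=b+P@o
    return np.linalg.solve(A,b)
def proj(c,X):
    p=np.array(c["R"])@X+np.array(c["t"]);s=p[:2]/p[2];s=s*(1+c["k1"]*(s@s))
    return np.array([s[0]*c["fx"]+c["cx"],s[1]*c["fy"]+c["cy"]])
E
python3 - <<'E'
from h import *
import pickle
d={}
for n in("scene","side","wrist"):
    c=cam(n);d[n]=c;save(c,f"pics/{n}0.png");print(n,c["fx"],c["k1"],-np.array(c["R"]).T@c["t"],np.array(c["R"])[2])
pickle.dump(d,open("c0.pkl","wb"))
o=manip.get_obs();print(o)
E
```

```text
scene 498.0612300884372 -0.060900805895691676 [1.10071261 0.75215437 0.76555979] [-0.48765328 -0.6615684  -0.5696679 ]
side 479.6430859455161 0.030827875506776473 [-0.0542137  -0.99621617  1.03616109] [ 0.39166288  0.65978363 -0.64131564]
wrist 338.2044623388038 -0.029839591553286023 [0.6248644  0.08015568 0.37326384] [-0.00208866 -0.31239425 -0.94995025]
{'clock': 0.15, 'joint_pos': array([-0.02259444,  0.33272119, -0.06470468,  1.46070609,  0.02162399,
        1.34991208, -0.08849835]), 'joint_velocities': array([ 0.00095227, -0.00124911,  0.00063811, -0.00126034, -0.00039737,
       -0.00028651, -0.00165102]), 'tau': array([ 1.13752249e-03, -6.25829744e+01,  4.95374459e-02, -3.91853535e+01,
        1.63436425e-02,  7.44175835e-03, -2.63868424e-05]), 'position': array([ 6.24730565e-01, -7.92536112e-06,  2.30722369e-01]), 'ee_rot': array([ 7.07098974e-01,  7.07114394e-01, -3.94056112e-04, -3.47341455e-04]), 'ft_force': array([-1.4622052 ,  0.43414884, -0.16283627]), 'torque': array([ 0.04001295, -0.0046941 ,  0.00635511]), 'grasp_force': 0.0, 'grip_width': 1.00366234778825}
```

View pics/scene0.png

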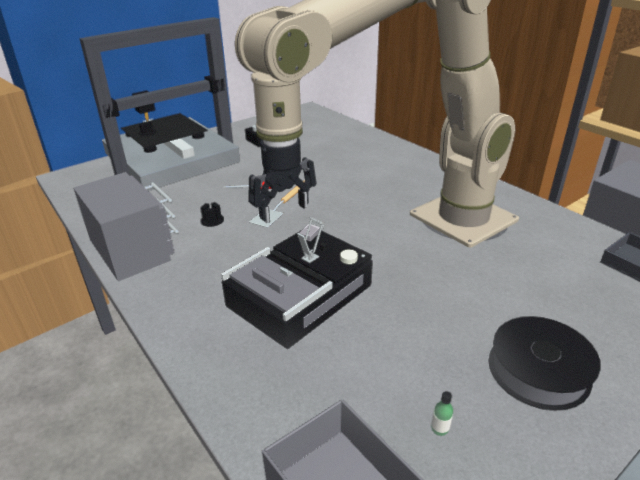

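View pics/side0.png

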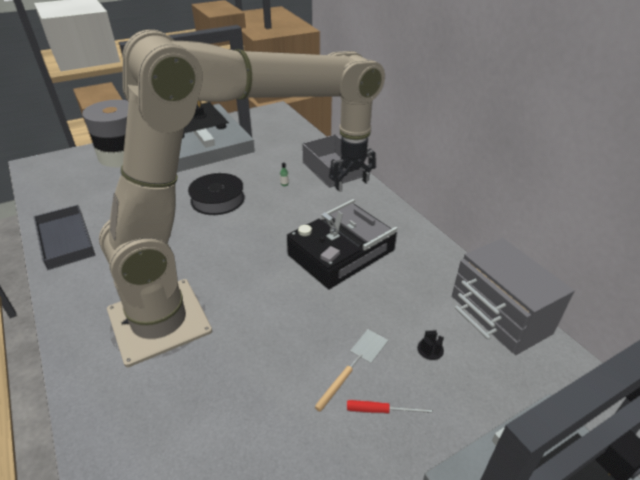

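View pics/wrist0.png

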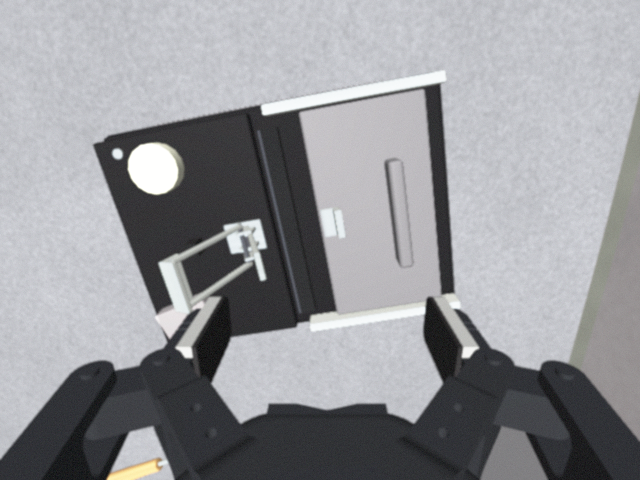

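The wrist view shows the dry box with the latch at about (245,240), keeper at (333,222), ridge from (394,160) to (405,265), rails at the top and bottom, and the claw folded back to (175,285). The scene and side views show the box clear of its neighbours. Next I'll measure.

```bash
python3 - <<'E'
from h import *
import pickle
d=pickle.load(open("c0.pkl","rb"));c=d["wrist"];im=c["pixels"].astype(int)
g=im.min(2)
def comp(m,box):
    mm=np.zeros(m.shape,np.uint8);x0,y0,x1,y1=box;mm[y0:y1,x0:x1]=m[y0:y1,x0:x1]
    n,l,s,ce=cv2.connectedComponentsWithStats(mm);i=1+np.argmax(s[1:,4]);return l==i
for name,b in(("railL",(250,60,470,130)),("railR",(300,285,420,335)),("hyg",(115,135,195,205))):
    m=comp((g>225),b)
    ys,xs=np.nonzero(m);P=np.array([onz(c,u,v,.097 if name!="hyg" else .106) for u,v in zip(xs,ys)])[:,:2]
    r=cv2.minAreaRect((P*1000).astype(np.float32));print(name,len(xs),np.round(r[0],1),np.round(r[1],1),r[2]); print(np.round(cv2.boxPoints(r),1).tolist())
# row/col profiles
big=cv2.resize(c["pixels"][60:345,80:480],(800,570),interpolation=cv2.INTER_CUBIC);cv2.imwrite("pics/w0big.png",big[:,:,::-1])
E
```

```text
railL 1831 [643.8 101.8] [140.9   7.2] 10.081887245178223
[[573.7999877929688, 93.0], [575.0999755859375, 85.9000015258789], [713.7999877929688, 110.5999984741211], [712.5, 117.69999694824219]]
railR 862 [659.4 -96.1] [104.1   9.2] 9.95474910736084
[[607.2999877929688, -100.5999984741211], [608.9000244140625, -109.5999984741211], [711.4000244140625, -91.5999984741211], [709.7999877929688, -82.5999984741211]]
hyg 1910 [486.6  45.4] [38.6 38.7] 9.24731731414795
[[464.3999938964844, 61.5], [470.6000061035156, 23.200000762939453], [508.70001220703125, 29.399999618530273], [502.5, 67.69999694824219]]
```

View pics/w0big.png

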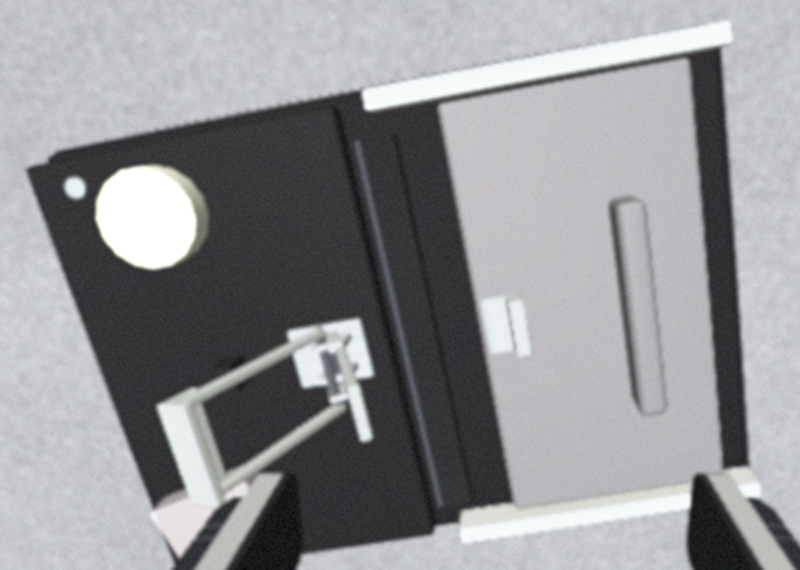

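```bash
cat >> h.py <<'E'
yaw=np.radians(10.0);ex=np.array([np.cos(yaw),np.sin(yaw),0]);ey=np.array([-np.sin(yaw),np.cos(yaw),0])
OX,OY=.5421,-.1103
O=ex*OX+ey*OY
def tobox(X): X=np.array(X);return np.array([(X-O)@ex,(X-O)@ey,X[2]])
def toworld(b): return O+ex*b[0]+ey*b[1]+np.array([0,0,b[2]])
E
python3 - <<'E'
from h import *
import pickle
d=pickle.load(open("c0.pkl","rb"));c=d["wrist"]
L=[("decklf",30,170,.092),("deckrear",338,108,.092),("deckrearR",432,530,.092),("rearedgeT",722,52,.092),("rearedgeB",747,465,.092),("hatch front",440,103,.092),("hatchfrontB",511,505,.092),("hatchrearT",690,60,.092),("ridge far T",643,203,.114),("ridge farB",666,410,.114),("ridge near T",613,203,.114),("keepT",521,300,.105),("keepB",530,354,.105),("hygro",144,217,.106),("plate",330,352,.095),("levtipL",357,441,.173),("levtipR",371,438,.173),("clawtopT",175,400,.178),("clawbot",205,500,.178)]
for n,U,V,z in L: print(n,np.round(1000*tobox(onz(c,80+U/2,60+V/2,z)),1))
print("origin",O)
E
```

```text
decklf [-103.5   97.5   92. ]
deckrear [27.3 97.6 92. ]
deckrearR [ 25.  -97.2  92. ]
rearedgeT [178.1  91.9  92. ]
rearedgeB [176.8 -88.5  92. ]
hatch front [67.3 92.3 92. ]
hatchfrontB [ 64.8 -90.1  92. ]
hatchrearT [165.6  91.1  92. ]
ridge far T [137.4  43.  114. ]
ridge farB [137.7 -43.4 114. ]
ridge near T [126.2  45.  114. ]
keepT [ 85.7  11.4 105. ]
keepB [ 85.7 -12.3 105. ]
hygro [-55.4  71.  106. ]
plate [ 0.1  0.3 95. ]
levtipL [ 25.5  -8.6 173. ]
levtipR [ 30.3  -8.3 173. ]
clawtopT [-26.2  17.3 178. ]
clawbot [-27.9 -18.8 178. ]
origin [ 0.55301768 -0.01448962  0.        ]
```

```bash
sed -i 's/OX,OY=.5421/OX,OY=.5451/' h.py; cat >> h.py <<'E'
def st():
    o=manip.get_obs();R=Ro.from_quat(o["ee_rot"])
    Rt=Ro.from_matrix(np.column_stack([ex,-ey,[0,0,-1]]))
    F=np.array(o["ft_force"])
    print("t",round(o["clock"],2),"box mm",np.round(1000*tobox(o["position"]),1),"F box",np.round([F@ex,F@ey,F[2]],2),"rot err scaled",np.round((R.inv()*Rt).as_rotvec()/(np.pi/4),4),"grip",round(o["grip_width"],3))
    return o,R
def need(b):
    o,R=st();print("shift scaled",np.round(R.inv().apply(toworld(np.array(b)/1000)-o["position"])/.75,4))
E
python3 -c "
from h import *
need([160,0,200])"
```

```text
t 0.15 box mm [ 70.1   1.8 230.7] F box [-1.36  0.68 -0.16] rot err scaled [-1.1000e-03  1.0000e-03  1.7778e+00] grip 1.004
shift scaled [0.0184 0.1185 0.0408]
```

Emit:
move_arm(
  motion=[
    [[0,0,0],[0,0,0.178],-1],
    [[0,0,0],[0,0,0.178],-1],
    [[0,0,0],[0,0,0.178],-1],
    [[0,0,0],[0,0,0.178],-1],
    [[0,0,0],[0,0,0.178],-1],
    [[0,0,0],[0,0,0.178],-1],
    [[0,0,0],[0,0,0.178],-1],
    [[0,0,0],[0,0,0.178],-1],
    [[0,0,0],[0,0,0.178],-1],
    [[0,0,0],[0,0,0.178],-1],
    [[0,0,0],[0,0,0],-1],
    [[0,0,0],[0,0,0],-1],
  ],
  newtons=60,
)

```text
clock: 1.35
position: [0.6249, 0.0001, 0.2311]
ee_rot: [0.996, 0.088, -0.0, 0.0]
ft_force: [0.7, 0.2, 0.2]
grip_width: 0.003
grasp_force: 0.0
```

```bash
python3 -c "
from h import *
need([160,0,200])"
```

```text
t 1.35 box mm [ 70.3   1.8 231.1] F box [0.69 0.05 0.23] rot err scaled [0.     0.0004 0.0032] grip 0.003
shift scaled [0.1195 0.0027 0.0415]
```

Emit:
move_arm(
  motion=[
    [[0.03,0.001,0],[0,0,0],-1],
    [[0.03,0.001,0],[0,0,0],-1],
    [[0.03,0.001,0],[0,0,0],-1],
    [[0.03,0,0],[0,0,0],-1],
    [[0,0,0.035],[0,0,0],-1],
    [[0,0,0.035],[0,0,0],-1],
    [[0,0,0.035],[0,0,0],-1],
    [[0,0,0.035],[0,0,0],-1],
    [[0,0,0.033],[0,0,0],-1],
    [[0,0,0],[0,0,0],-1],
    [[0,0,0],[0,0,0],-1],
  ],
)

```text
clock: 2.45
position: [0.7141, 0.0132, 0.102]
ee_rot: [0.996, 0.087, -0.0, -0.0]
ft_force: [0.0, 0.5, 0.2]
grip_width: 0.003
grasp_force: 0.0
```

```bash
python3 - <<'E'
from h import *
st();c=cam("wrist");save(c,"pics/w1.png")
E
```

```text
t 2.45 box mm [160.5  -0.7 102. ] F box [0.13 0.47 0.23] rot err scaled [-0.0002  0.0003  0.0002] grip 0.003
```

View pics/w1.png

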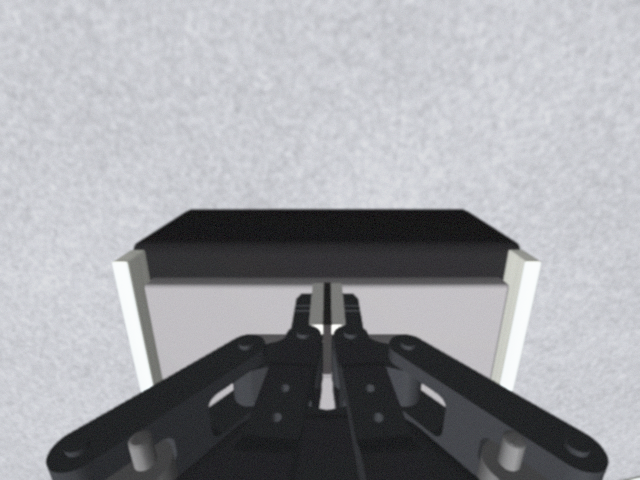

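The picture shows the closed fingers behind the ridge, centred over the hatch (tips near (327,290)), clear of the rails. I'll start the push.

Emit:
move_arm(
  motion=[
    [[-0.002,0,0],[0,0,0],-1],
    [[-0.002,0,0],[0,0,0],-1],
    [[-0.002,0,0],[0,0,0],-1],
    [[-0.002,0,0],[0,0,0],-1],
    [[-0.002,0,0],[0,0,0],-1],
    [[-0.002,0,0],[0,0,0],-1],
    [[-0.002,0,0],[0,0,0],-1],
    [[-0.002,0,0],[0,0,0],-1],
    [[-0.002,0,0],[0,0,0],-1],
    [[-0.002,0,0],[0,0,0],-1],
    [[-0.002,0,0],[0,0,0],-1],
    [[-0.002,0,0],[0,0,0],-1],
  ],
)

```text
clock: 3.7
position: [0.6965, 0.0102, 0.1016]
ee_rot: [0.996, 0.086, 0.0, 0.0]
ft_force: [4.1, 0.6, -2.2]
grip_width: 0.001
grasp_force: 1.5
```

```bash
python3 -c "
from h import *
st()"
```

```text
t 3.7 box mm [142.6  -0.6 101.6] F box [ 4.17 -0.15 -2.18] rot err scaled [ 0.0001 -0.0008 -0.0022] grip 0.001
```

Emit:
move_arm(
  motion=[
    [[-0.002,0,0],[0,0,0],-1],
    [[-0.002,0,0],[0,0,0],-1],
    [[-0.002,0,0],[0,0,0],-1],
    [[-0.002,0,0],[0,0,0],-1],
  ],
)

```text
clock: 4.1
position: [0.6903, 0.0091, 0.1016]
ee_rot: [0.996, 0.086, 0.0, -0.0]
ft_force: [3.3, 0.1, -1.4]
grip_width: 0.003
grasp_force: 1.5
```

```bash
python3 -c "
from h import *
st()"
```

```text
t 4.1 box mm [136.3  -0.6 101.6] F box [ 3.27 -0.49 -1.39] rot err scaled [ 0.     -0.0002 -0.0022] grip 0.003
```

Emit:
move_arm(
  motion=[
    [[-0.002,0,0],[0,0,0],-1],
    [[-0.002,0,0],[0,0,0],-1],
    [[-0.001,0,0],[0,0,0],-1],
  ],
)

```text
clock: 4.4
position: [0.6866, 0.0085, 0.1016]
ee_rot: [0.996, 0.086, 0.0, 0.0]
ft_force: [3.2, -0.0, -2.0]
grip_width: 0.001
grasp_force: 1.5
```

Emit:
move_arm(
  motion=[
    [[-0.001,0,0],[0,0,0],-1],
  ],
)

```text
clock: 4.5
position: [0.686, 0.0083, 0.1016]
ee_rot: [0.996, 0.086, 0.0, 0.0]
ft_force: [3.3, 0.9, -1.9]
grip_width: 0.0
grasp_force: 1.5
```

Emit:
move_arm(
  motion=[
    [[-0.001,0,0],[0,0,0],-1],
  ],
)

```text
clock: 4.6
position: [0.6852, 0.0082, 0.1016]
ee_rot: [0.996, 0.086, 0.0, 0.0]
ft_force: [2.8, 0.7, -2.2]
grip_width: 0.001
grasp_force: 1.5
```

```bash
python3 -c "
from h import *
st()"
```

```text
t 4.6 box mm [131.1  -0.6 101.6] F box [ 2.87  0.24 -2.21] rot err scaled [ 0.     -0.0001 -0.0022] grip 0.001
```

Emit:
move_arm(
  motion=[
    [[-0.0007,0,0],[0,0,0],-1],
    [[-0.0007,0,0],[0,0,0],-1],
  ],
)

```text
clock: 4.8
position: [0.6842, 0.008, 0.1016]
ee_rot: [0.996, 0.086, 0.0, -0.0]
ft_force: [3.0, -0.5, -1.3]
grip_width: -0.004
grasp_force: 1.5
```

Emit:
move_arm(
  motion=[
    [[-0.0007,0,0],[0,0,0],-1],
    [[-0.0007,0,0],[0,0,0],-1],
  ],
)

```text
clock: 5.0
position: [0.6832, 0.0079, 0.1016]
ee_rot: [0.996, 0.086, 0.0, -0.0]
ft_force: [2.2, -0.4, -1.3]
grip_width: -0.0
grasp_force: 1.5
```

Emit:
move_arm(
  motion=[
    [[-0.0007,0,0],[0,0,0],-1],
    [[-0.0007,0,0],[0,0,0],-1],
  ],
)

```text
clock: 5.2
position: [0.6821, 0.0077, 0.1016]
ee_rot: [0.996, 0.086, 0.0, 0.0]
ft_force: [3.2, -0.8, -1.2]
grip_width: -0.002
grasp_force: 1.5
```

Emit:
move_arm(
  motion=[
    [[-0.0007,0,0],[0,0,0],-1],
    [[-0.0007,0,0],[0,0,0],-1],
  ],
)

```text
clock: 5.4
position: [0.6813, 0.0075, 0.1016]
ee_rot: [0.996, 0.086, 0.0, 0.0]
ft_force: [5.6, 0.8, -3.4]
grip_width: 0.004
grasp_force: 2.5
```

Emit:
move_arm(
  motion=[
    [[-0.0004,0,0],[0,0,0],-1],
    [[0,0,0],[0,0,0],-1],
  ],
)

```text
clock: 5.6
position: [0.6811, 0.0075, 0.1016]
ee_rot: [0.996, 0.086, 0.0, 0.0]
ft_force: [5.5, -0.5, -1.9]
grip_width: -0.002
grasp_force: 2.6
```

Emit:
move_arm(
  motion=[
    [[-0.0006,0,0],[0,0,0],-1],
    [[0,0,0],[0,0,0],-1],
  ],
)

```text
clock: 5.8
position: [0.6809, 0.0074, 0.1017]
ee_rot: [0.996, 0.086, 0.001, 0.0]
ft_force: [6.3, 0.1, -3.8]
grip_width: 0.002
grasp_force: 3.2
```

Emit:
move_arm(
  motion=[
    [[-0.0008,0,0],[0,0,0],-1],
    [[0,0,0],[0,0,0],-1],
  ],
)

```text
clock: 6.0
position: [0.6806, 0.0074, 0.1017]
ee_rot: [0.996, 0.086, 0.001, 0.0]
ft_force: [7.7, 1.0, -4.3]
grip_width: 0.003
grasp_force: 4.0
```

Emit:
move_arm(
  motion=[
    [[-0.001,0,0],[0,0,0],-1],
    [[0,0,0],[0,0,0],-1],
  ],
)

```text
clock: 6.2
position: [0.6803, 0.0074, 0.1017]
ee_rot: [0.996, 0.086, 0.001, 0.0]
ft_force: [10.1, 0.8, -5.0]
grip_width: -0.001
grasp_force: 5.0
```

Emit:
move_arm(
  motion=[
    [[-0.0008,0,0],[0,0,0],-1],
    [[0,0,0],[0,0,0],-1],
  ],
)

```text
clock: 6.4
position: [0.68, 0.0073, 0.1017]
ee_rot: [0.996, 0.086, 0.002, 0.0]
ft_force: [13.3, 0.4, -7.7]
grip_width: -0.002
grasp_force: 5.9
```

Emit:
move_arm(
  motion=[
    [[0,0,0],[0,0,0],-1],
    [[0,0,0],[0,0,0],-1],
  ],
)

```text
clock: 6.6
position: [0.68, 0.0073, 0.1017]
ee_rot: [0.996, 0.086, 0.002, 0.0]
ft_force: [12.9, 0.4, -6.4]
grip_width: -0.0
grasp_force: 5.9
```

```bash
python3 -c "
from h import *
st()"
```

```text
t 6.6 box mm [125.9  -0.6 101.7] F box [12.77 -1.82 -6.38] rot err scaled [ 0.0005 -0.0047 -0.0019] grip -0.0
```

Emit:
move_arm(
  motion=[
    [[0,0,0],[0,0,0],-1],
    [[0,0,0],[0,0,0],-1],
    [[0,0,0],[0,0,0],-1],
    [[0.01,0,0],[0,0,0],-1],
    [[0.017,0,0],[0,0,0],-1],
    [[0,0,-0.043],[0,0,0],-1],
    [[0,0,-0.043],[0,0,0],-1],
    [[0,0,-0.043],[0,0,0],-1],
    [[0,0,-0.043],[0,0,0],-1],
    [[-0.048,0,0],[0,0,0],-1],
    [[-0.048,0,0],[0,0,0],-1],
    [[-0.048,0,0],[0,0,0],-1],
  ],
)

```text
clock: 7.8
position: [0.5903, -0.0082, 0.2305]
ee_rot: [0.996, 0.086, -0.001, -0.0]
ft_force: [0.2, 0.7, 1.1]
grip_width: 0.0
grasp_force: 0.0
```

Emit:
move_arm(
  motion=[
    [[-0.048,0,0],[0,0,0],-1],
    [[-0.048,0,0],[0,0,0],-1],
    [[-0.048,0,0],[0,0,0],-1],
    [[0,0,0],[0,0,0],-1],
    [[0,0,0],[0,0,0],-1],
  ],
)

```text
clock: 8.3
position: [0.4852, -0.0266, 0.2311]
ee_rot: [0.996, 0.086, 0.0, -0.0]
ft_force: [0.4, 0.9, 0.6]
grip_width: -0.003
grasp_force: 0.0
```

```bash
python3 - <<'E'
from h import *
import pickle
need([-70,0,165])
c=cam("wrist");s=cam("side");e=cam("scene");pickle.dump((c,s,e),open("c1.pkl","wb"))
p=proj(s,toworld([.03,0,.13]));q=proj(e,toworld([.03,0,.13]));print(p,q)
def crop(c,p,w=50,h=50):
    u,v=int(p[0]),int(p[1]);return cv2.resize(c["pixels"][v-h:v+h,u-w:u+w],(400,400),interpolation=cv2.INTER_CUBIC)
a=np.hstack([crop(s,p),crop(e,q)]);cv2.imwrite("pics/v2.png",a[:,:,::-1])
E
```

```text
t 8.3 box mm [-7.190e+01 -2.000e-01  2.311e+02] F box [0.52 0.79 0.62] rot err scaled [-0.0004 -0.0005 -0.0025] grip -0.003
shift scaled [ 0.0024 -0.0002  0.0882]
[341.20008645 221.8200778 ] [298.97050706 249.62186866]
```

View pics/v2.png

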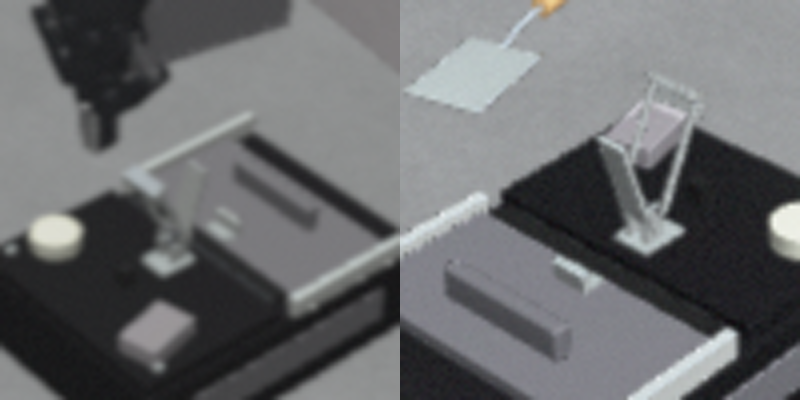

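The crops show the hatch on the seal, the lever leaning toward the keeper, and the claw still folded back. Now I'll lower behind the claw and push it over.

Emit:
move_arm(
  motion=[
    [[0,0,0.044],[0,0,0],-1],
    [[0,0,0.044],[0,0,0],-1],
    [[0.008,0,0],[0,0,0],-1],
    [[0.008,0,0],[0,0,0],-1],
    [[0.006,0,0],[0,0,0],-1],
    [[0.006,0,0],[0,0,0],-1],
    [[0.005,0,0],[0,0,0],-1],
    [[0.005,0,0],[0,0,0],-1],
    [[0.004,0,0],[0,0,0],-1],
    [[0.004,0,0],[0,0,0],-1],
  ],
)

```text
clock: 9.45
position: [0.5198, -0.0206, 0.1647]
ee_rot: [0.996, 0.086, 0.0, -0.0]
ft_force: [-0.9, -0.2, 0.5]
grip_width: 0.0
grasp_force: 0.2
```

```bash
python3 -c "
from h import *
st()"
```

```text
t 9.45 box mm [-36.7  -0.3 164.7] F box [-0.95  0.01  0.52] rot err scaled [-0.     -0.0002 -0.0023] grip 0.0
```

Emit:
move_arm(
  motion=[
    [[0.004,0,0],[0,0,0],-1],
    [[0.004,0,0],[0,0,0],-1],
    [[0.004,0,0],[0,0,0],-1],
    [[0.004,0,0],[0,0,0],-1],
    [[0.004,0,0],[0,0,0],-1],
    [[0.004,0,0],[0,0,0],-1],
  ],
)

```text
clock: 10.05
position: [0.5376, -0.0175, 0.1646]
ee_rot: [0.996, 0.086, 0.0, -0.0]
ft_force: [-0.6, 0.2, -0.2]
grip_width: 0.003
grasp_force: 0.1
```

```bash
python3 -c "
from h import *
st()"
```

```text
t 10.05 box mm [-18.7  -0.3 164.6] F box [-0.53  0.28 -0.19] rot err scaled [ 0.     -0.0001 -0.0023] grip 0.003
```

Emit:
move_arm(
  motion=[
    [[0.004,0,0],[0,0,0],-1],
    [[0.004,0,0],[0,0,0],-1],
    [[0.004,0,0],[0,0,0],-1],
    [[0.004,0,0],[0,0,0],-1],
    [[0.004,0,0],[0,0,0],-1],
    [[0.003,0,0],[0,0,0],-1],
    [[0,0,0],[0,0,0],-1],
    [[0,0,0],[0,0,0],-1],
    [[0,0,0],[0,0,0],-1],
    [[0,0,0],[0,0,0],-1],
  ],
)

```text
clock: 11.05
position: [0.5543, -0.0147, 0.1646]
ee_rot: [0.996, 0.086, 0.0, -0.0]
ft_force: [-0.9, -0.9, 0.3]
grip_width: 0.006
grasp_force: 0.0
```

```bash
python3 - <<'E'
from h import *
import pickle
st()
s=cam("side");e=cam("scene")
p=proj(s,toworld([.03,0,.13]));q=proj(e,toworld([.03,0,.13]))
def crop(c,p,w=40,h=40):
    u,v=int(p[0]),int(p[1]);return cv2.resize(c["pixels"][v-h:v+h,u-w:u+w],(400,400),interpolation=cv2.INTER_CUBIC)
a=np.hstack([crop(s,p),crop(e,q)]);cv2.imwrite("pics/v3.png",a[:,:,::-1])
E
```

```text
t 11.05 box mm [ -1.8  -0.4 164.6] F box [-1.01 -0.78  0.35] rot err scaled [ 0.     -0.0002 -0.0024] grip 0.006
```

View pics/v3.png

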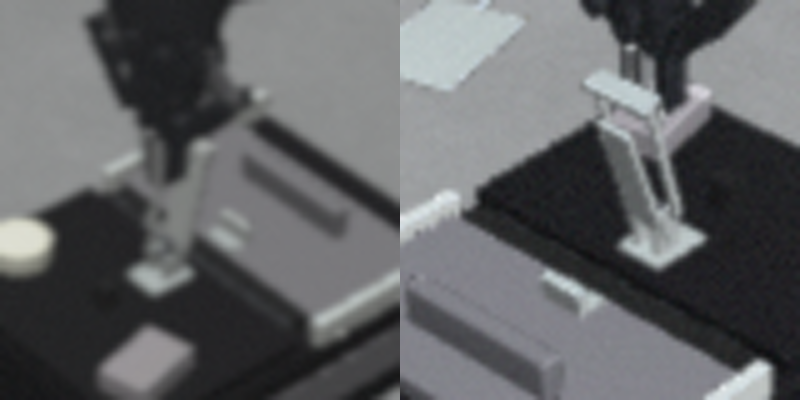

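The claw is now roughly upright, leaning on the fingers over the lever tip, so I'll carry on.

Emit:
move_arm(
  motion=[
    [[0.004,0,0],[0,0,0],-1],
    [[0.004,0,0],[0,0,0],-1],
    [[0.004,0,0],[0,0,0],-1],
    [[0,0,0],[0,0,0],-1],
  ],
)

```text
clock: 11.55
position: [0.5636, -0.0129, 0.1645]
ee_rot: [0.996, 0.086, 0.0, 0.0]
ft_force: [-0.2, 0.8, 0.5]
grip_width: -0.002
grasp_force: 0.0
```

Emit:
move_arm(
  motion=[
    [[0.003,0,0],[0,0,0],-1],
    [[0,0,0],[0,0,0],-1],
    [[0,0,0],[0,0,0],-1],
    [[0,0,0],[0,0,0],-1],
    [[0,0,0],[0,0,0],-1],
    [[0,0,0],[0,0,0],-1],
  ],
)

```text
clock: 12.15
position: [0.5654, -0.0127, 0.1646]
ee_rot: [0.996, 0.086, 0.0, -0.0]
ft_force: [-0.7, -0.2, -0.4]
grip_width: 0.003
grasp_force: 0.0
```

```bash
python3 - <<'E'
from h import *
import pickle
st()
s=cam("side");e=cam("scene")
p=proj(s,toworld([.03,0,.13]));q=proj(e,toworld([.03,0,.13]))
def crop(c,p,w=40,h=40):
    u,v=int(p[0]),int(p[1]);return cv2.resize(c["pixels"][v-h:v+h,u-w:u+w],(400,400),interpolation=cv2.INTER_CUBIC)
a=np.hstack([crop(s,p),crop(e,q)]);cv2.imwrite("pics/v4.png",a[:,:,::-1])
E
```

```text
t 12.15 box mm [  9.5  -0.3 164.6] F box [-0.77 -0.07 -0.36] rot err scaled [-0.     -0.0002 -0.0022] grip 0.003
```

View pics/v4.png

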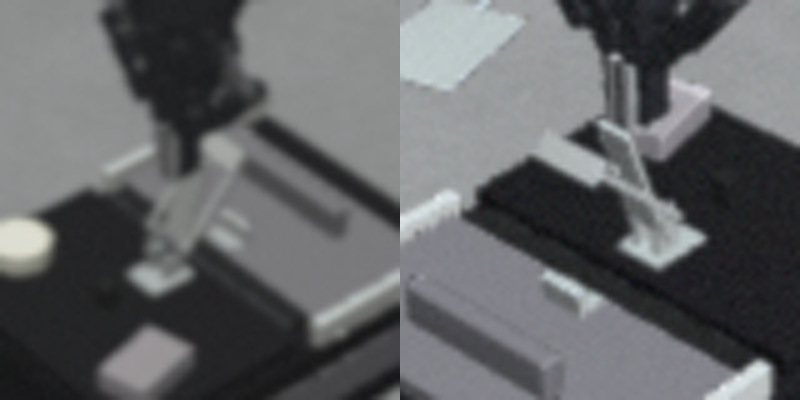

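The claw has tipped over and is sinking. Now I'll nudge the lever gently toward its stop.

Emit:
move_arm(
  motion=[
    [[0.002,0,0],[0,0,0],-1],
    [[0.002,0,0],[0,0,0],-1],
    [[0,0,0],[0,0,0],-1],
  ],
)

```text
clock: 12.55
position: [0.5685, -0.0121, 0.1645]
ee_rot: [0.996, 0.086, 0.0, -0.0]
ft_force: [0.6, 0.2, 0.7]
grip_width: -0.005
grasp_force: 0.0
```

```bash
python3 -c "
from h import *
st()"
```

```text
t 12.55 box mm [ 12.7  -0.3 164.5] F box [0.65 0.11 0.72] rot err scaled [-0.     -0.     -0.0021] grip -0.005
```

Emit:
move_arm(
  motion=[
    [[0.002,0,0],[0,0,0],-1],
    [[0,0,0],[0,0,0],-1],
  ],
)

```text
clock: 12.75
position: [0.57, -0.0118, 0.1646]
ee_rot: [0.996, 0.086, 0.0, -0.0]
ft_force: [-0.2, -0.0, -0.2]
grip_width: 0.001
grasp_force: 0.0
```

```bash
python3 -c "
from h import *
st()"
```

```text
t 12.75 box mm [ 14.2  -0.3 164.6] F box [-0.25  0.04 -0.22] rot err scaled [-0.     -0.0002 -0.0022] grip 0.001
```

Emit:
move_arm(
  motion=[
    [[0.0015,0,0],[0,0,0],-1],
    [[0,0,0],[0,0,0],-1],
  ],
)

```text
clock: 12.95
position: [0.5711, -0.0117, 0.1646]
ee_rot: [0.996, 0.086, 0.0, 0.0]
ft_force: [1.1, 0.3, -0.0]
grip_width: 0.001
grasp_force: 0.0
```

Emit:
move_arm(
  motion=[
    [[0.0015,0,0],[0,0,0],-1],
    [[0,0,0],[0,0,0],-1],
  ],
)

```text
clock: 13.15
position: [0.5721, -0.0115, 0.1645]
ee_rot: [0.996, 0.086, -0.0, 0.0]
ft_force: [-0.4, 0.4, 0.7]
grip_width: -0.0
grasp_force: 0.2
```

```bash
python3 -c "
from h import *
st()"
```

```text
t 13.15 box mm [ 16.3  -0.4 164.5] F box [-0.31  0.5   0.68] rot err scaled [ 0.      0.0001 -0.0023] grip -0.0
```

Emit:
move_arm(
  motion=[
    [[0.001,0,0],[0,0,0],-1],
    [[0,0,0],[0,0,0],-1],
  ],
)

```text
clock: 13.35
position: [0.5724, -0.0115, 0.1644]
ee_rot: [0.996, 0.086, -0.0, -0.0]
ft_force: [-2.8, 0.2, -0.5]
grip_width: -0.003
grasp_force: 1.5
```

Emit:
move_arm(
  motion=[
    [[0.001,0,0],[0,0,0],-1],
    [[0,0,0],[0,0,0],-1],
  ],
)

```text
clock: 13.55
position: [0.5727, -0.0114, 0.1643]
ee_rot: [0.996, 0.086, -0.001, -0.0]
ft_force: [-6.5, -1.5, 1.9]
grip_width: -0.001
grasp_force: 3.3
```

```bash
python3 -c "
from h import *
st()"
```

```text
t 13.55 box mm [ 16.9  -0.4 164.3] F box [-6.66 -0.36  1.93] rot err scaled [-0.0002  0.0025 -0.0024] grip -0.001
```

Emit:
move_arm(
  motion=[
    [[-0.006,0,0],[0,0,0],-1],
    [[-0.006,0,0],[0,0,0],-1],
    [[0,0,-0.05],[0,0,0],-1],
    [[-0.03,0,-0.05],[0,0,0],-1],
    [[-0.03,0,0],[0,0,0],-1],
    [[0,0,0],[0,0,0],-1],
  ],
)

```text
clock: 14.15
position: [0.5194, -0.0213, 0.2412]
ee_rot: [0.996, 0.086, 0.002, -0.0]
ft_force: [0.3, 1.0, 0.3]
grip_width: 0.002
grasp_force: 0.0
```

```bash
sed -i 's/OX,OY=.5451/OX,OY=.5474/' h.py; python3 - <<'E'
from h import *
st()
s=cam("side");e=cam("scene");w=cam("wrist")
def crop(c,b,w,sz=400):
    u,v=proj(c,toworld(b)).astype(int);u=min(max(u,w),640-w);v=min(max(v,w),480-w);return cv2.resize(c["pixels"][v-w:v+w,u-w:u+w],(sz,sz),interpolation=cv2.INTER_CUBIC)
b=[.04,0,.11]
a=np.hstack([crop(s,b,25,266),crop(e,b,25,266),crop(w,b,100,266)]);cv2.imwrite("pics/v5.png",a[:,:,::-1])
E
```

```text
t 14.15 box mm [-39.6  -0.8 241.2] F box [0.44 0.96 0.31] rot err scaled [ 0.0002 -0.0041 -0.0036] grip 0.002
```

View pics/v5.png

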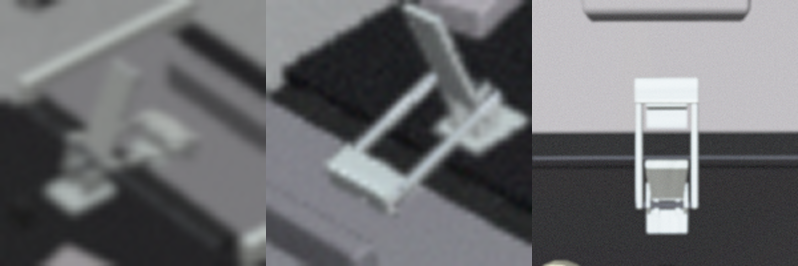

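The crops show the claw down with its cross plate behind the keeper and the lever still up. I'll move to the keeper side of the lever.

Emit:
move_arm(
  motion=[
    [[0.04,0,0],[0,0,0],-1],
    [[0.04,0,0],[0,0,0],-1],
    [[0.04,0,0],[0,0,0],-1],
    [[0,0,0.035],[0,0,0],-1],
    [[0,0,0.035],[0,0,0],-1],
    [[0,0,0.035],[0,0,0],-1],
    [[0,0,0],[0,0,0],-1],
  ],
)

```text
clock: 15.0
position: [0.6071, -0.0048, 0.1561]
ee_rot: [0.996, 0.087, -0.004, -0.0]
ft_force: [-0.7, 0.5, -0.6]
grip_width: -0.0
grasp_force: 0.0
```

```bash
cat >> h.py <<'E'
def path(ths,s=58.,n=6.):
    o,R=st();p=1000*tobox(o["position"]);prev=p[[0,2]]
    for th in ths:
        q=np.array([-s*np.cos(th)+n*np.sin(th)+11,106+s*np.sin(th)+n*np.cos(th)])
        if th>1.57: q[1]=max(164-0*th,q[1]) if 0 else 106+s+0
        d=(q-prev)/750;print(round(th,2),np.round(q,1),"dx %.4f dz %.4f"%(d[0],-d[1]));prev=q
E
python3 -c "
from h import *
path(np.r_[np.arange(1.95,.29,-.05)])"
```

```text
t 15.0 box mm [ 49.6   0.2 156.1] F box [-0.61  0.64 -0.6 ] rot err scaled [-0.0008  0.0094 -0.0015] grip -0.0
1.95 [ 38. 164.] dx -0.0154 dz -0.0106
1.9 [ 35.4 164. ] dx -0.0035 dz -0.0000
1.85 [ 32.8 164. ] dx -0.0036 dz -0.0000
1.8 [ 30. 164.] dx -0.0036 dz -0.0000
1.75 [ 27.2 164. ] dx -0.0037 dz -0.0000
1.7 [ 24.4 164. ] dx -0.0038 dz -0.0000
1.65 [ 21.6 164. ] dx -0.0038 dz -0.0000
1.6 [ 18.7 164. ] dx -0.0038 dz -0.0000
1.55 [ 15.8 164.1] dx -0.0039 dz -0.0001
1.5 [ 12.9 164.3] dx -0.0039 dz -0.0002
1.45 [ 10.  164.3] dx -0.0039 dz -0.0000
1.4 [  7.1 164.2] dx -0.0039 dz 0.0002
1.35 [  4.2 163.9] dx -0.0039 dz 0.0004
1.3 [  1.3 163.5] dx -0.0038 dz 0.0006
1.25 [ -1.6 162.9] dx -0.0038 dz 0.0007
1.2 [ -4.4 162.2] dx -0.0038 dz 0.0009
1.15 [ -7.2 161.4] dx -0.0037 dz 0.0011
1.1 [-10.  160.4] dx -0.0037 dz 0.0013
1.05 [-12.7 159.3] dx -0.0036 dz 0.0015
1.0 [-15.3 158. ] dx -0.0035 dz 0.0017
0.95 [-17.9 156.7] dx -0.0034 dz 0.0018
0.9 [-20.4 155.2] dx -0.0033 dz 0.0020
0.85 [-22.8 153.5] dx -0.0032 dz 0.0022
0.8 [-25.1 151.8] dx -0.0031 dz 0.0023
0.75 [-27.3 149.9] dx -0.0030 dz 0.0025
0.7 [-29.5 148. ] dx -0.0029 dz 0.0026
0.65 [-31.5 145.9] dx -0.0027 dz 0.0028
0.6 [-33.5 143.7] dx -0.0026 dz 0.0029
0.55 [-35.3 141.4] dx -0.0024 dz 0.0030
0.5 [-37.  139.1] dx -0.0023 dz 0.0031
0.45 [-38.6 136.6] dx -0.0021 dz 0.0033
0.4 [-40.1 134.1] dx -0.0020 dz 0.0034
0.35 [-41.4 131.5] dx -0.0018 dz 0.0035
0.3 [-42.6 128.9] dx -0.0016 dz 0.0035
```

Emit:
move_arm(
  motion=[
    [[0,0,0],[0,0,0],-1],
    [[0,0,0],[0,0,0],-1],
  ],
)

```text
clock: 15.2
position: [0.61, -0.005, 0.1623]
ee_rot: [0.996, 0.086, 0.001, 0.0]
ft_force: [0.0, -0.2, 0.1]
grip_width: 0.006
grasp_force: 0.0
```

```bash
python3 -c "
from h import *
st()"
```

```text
t 15.2 box mm [ 52.5  -0.5 162.3] F box [-0.01 -0.18  0.14] rot err scaled [ 0.0003 -0.0026 -0.0021] grip 0.006
```

Emit:
move_arm(
  motion=[
    [[-0.006,0,0],[0,0,0],-1],
    [[-0.005,0,0],[0,0,0],-1],
    [[-0.002,0,0],[0,0,0],-1],
    [[-0.003,0,0],[0,0,0],-1],
    [[-0.003,0,0],[0,0,0],-1],
    [[-0.003,0,0],[0,0,0],-1],
    [[-0.003,0,0],[0,0,0],-1],
    [[-0.003,0,0],[0,0,0],-1],
  ],
)

```text
clock: 16.0
position: [0.5882, -0.0087, 0.1609]
ee_rot: [0.996, 0.086, 0.0, -0.0]
ft_force: [1.0, 0.4, 1.3]
grip_width: -0.002
grasp_force: 0.6
```

```bash
python3 - <<'E'
from h import *
st()
e=cam("scene");w=cam("side")
def crop(c,b,w,sz=400):
    u,v=proj(c,toworld(b)).astype(int);u=min(max(u,w),640-w);v=min(max(v,w),480-w);return cv2.resize(c["pixels"][v-w:v+w,u-w:u+w],(sz,sz),interpolation=cv2.INTER_CUBIC)
b=[.04,0,.12]
a=np.hstack([crop(e,b,30),crop(w,b,30)]);cv2.imwrite("pics/v6.png",a[:,:,::-1])
E
```

```text
t 16.0 box mm [ 30.4  -0.4 160.9] F box [1.   0.19 1.32] rot err scaled [ 0.     -0.0003 -0.0021] grip -0.002
```

View pics/v6.png

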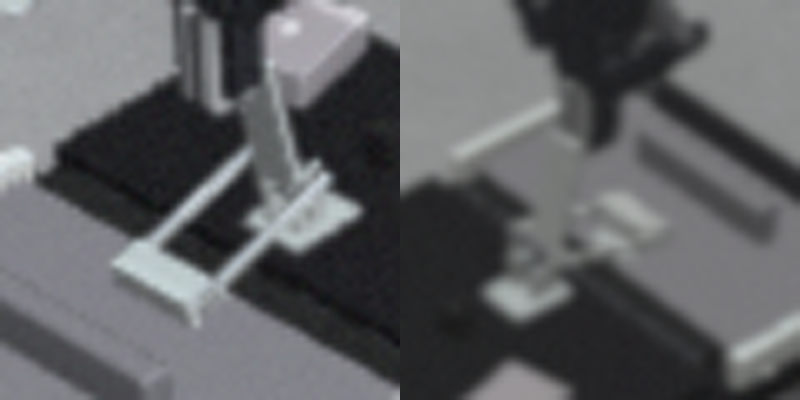

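The claw stays down behind the keeper and the fingers are on the lever face, so I'll keep swinging it.

Emit:
move_arm(
  motion=[
    [[-0.003,0,0],[0,0,0],-1],
    [[-0.003,0,0],[0,0,0],-1],
    [[-0.003,0,0],[0,0,0],-1],
    [[-0.003,0,0],[0,0,0],-1],
    [[-0.003,0,0],[0,0,0],-1],
    [[-0.003,0,0],[0,0,0],-1],
    [[-0.0035,0,0],[0,0,0],-1],
    [[-0.0035,0,0],[0,0,0],-1],
    [[-0.0035,0,0],[0,0,0],-1],
    [[-0.0035,0,0],[0,0,0],-1],
    [[-0.0035,0,0.0004],[0,0,0],-1],
    [[-0.0035,0,0.0006],[0,0,0],-1],
  ],
)

```text
clock: 17.3
position: [0.5597, -0.0137, 0.1605]
ee_rot: [0.996, 0.086, 0.001, -0.0]
ft_force: [2.9, -0.1, 3.8]
grip_width: 0.0
grasp_force: 2.1
```

```bash
python3 -c "
from h import *
path(np.arange(1.3,.05,-.06),s=55)"
```

```text
t 17.3 box mm [  1.4  -0.4 160.5] F box [ 2.86 -0.64  3.83] rot err scaled [ 0.0001 -0.0014 -0.0023] grip 0.0
1.3 [  2.1 160.6] dx 0.0009 dz -0.0002
1.24 [ -1.2 160. ] dx -0.0043 dz 0.0008
1.18 [ -4.4 159.1] dx -0.0043 dz 0.0011
1.12 [ -7.6 158.1] dx -0.0042 dz 0.0014
1.06 [-10.7 156.9] dx -0.0041 dz 0.0016
1.0 [-13.7 155.5] dx -0.0040 dz 0.0019
0.94 [-16.6 154. ] dx -0.0039 dz 0.0021
0.88 [-19.4 152.2] dx -0.0038 dz 0.0023
0.82 [-22.1 150.3] dx -0.0036 dz 0.0025
0.76 [-24.7 148.2] dx -0.0035 dz 0.0028
0.7 [-27.2 146. ] dx -0.0033 dz 0.0030
0.64 [-29.5 143.7] dx -0.0031 dz 0.0032
0.58 [-31.7 141.2] dx -0.0029 dz 0.0033
0.52 [-33.7 138.5] dx -0.0027 dz 0.0035
0.46 [-35.6 135.8] dx -0.0025 dz 0.0037
0.4 [-37.3 132.9] dx -0.0023 dz 0.0038
0.34 [-38.9 130. ] dx -0.0020 dz 0.0039
0.28 [-40.2 127. ] dx -0.0018 dz 0.0040
0.22 [-41.4 123.9] dx -0.0016 dz 0.0041
0.16 [-42.3 120.7] dx -0.0013 dz 0.0042
0.1 [-43.1 117.5] dx -0.0010 dz 0.0043
```

Emit:
move_arm(
  motion=[
    [[-0.004,0,0.0008],[0,0,0],-1],
    [[-0.0042,0,0.0011],[0,0,0],-1],
    [[-0.0042,0,0.0014],[0,0,0],-1],
    [[-0.0041,0,0.0016],[0,0,0],-1],
    [[-0.004,0,0.0019],[0,0,0],-1],
    [[-0.0039,0,0.0021],[0,0,0],-1],
    [[-0.0038,0,0.0023],[0,0,0],-1],
  ],
)

```text
clock: 18.0
position: [0.5383, -0.0174, 0.1518]
ee_rot: [0.996, 0.086, -0.0, 0.0]
ft_force: [1.9, 0.5, 5.6]
grip_width: -0.002
grasp_force: 2.4
```

```bash
python3 -c "
from h import *
path(np.arange(.85,.05,-.06),s=55)"
```

```text
t 18.0 box mm [-20.3  -0.4 151.8] F box [1.93 0.12 5.57] rot err scaled [ 0.      0.     -0.0023] grip -0.002
0.85 [-20.8 151.3] dx -0.0007 dz 0.0007
0.79 [-23.4 149.3] dx -0.0035 dz 0.0027
0.73 [-26.  147.1] dx -0.0034 dz 0.0029
0.67 [-28.4 144.9] dx -0.0032 dz 0.0031
0.61 [-30.6 142.4] dx -0.0030 dz 0.0032
0.55 [-32.8 139.9] dx -0.0028 dz 0.0034
0.49 [-34.7 137.2] dx -0.0026 dz 0.0036
0.43 [-36.5 134.4] dx -0.0024 dz 0.0037
0.37 [-38.1 131.5] dx -0.0022 dz 0.0039
0.31 [-39.5 128.5] dx -0.0019 dz 0.0040
0.25 [-40.8 125.4] dx -0.0017 dz 0.0041
0.19 [-41.9 122.3] dx -0.0014 dz 0.0042
0.13 [-42.8 119.1] dx -0.0012 dz 0.0043
0.07 [-43.4 115.8] dx -0.0009 dz 0.0043
```

Emit:
move_arm(
  motion=[
    [[-0.0042,0,0.0034],[0,0,0],-1],
    [[-0.0034,0,0.0029],[0,0,0],-1],
    [[-0.0032,0,0.0031],[0,0,0],-1],
    [[-0.003,0,0.0032],[0,0,0],-1],
    [[-0.0028,0,0.0034],[0,0,0],-1],
    [[-0.0026,0,0.0036],[0,0,0],-1],
    [[-0.0024,0,0.0037],[0,0,0],-1],
  ],
)

```text
clock: 18.7
position: [0.522, -0.0203, 0.1337]
ee_rot: [0.996, 0.086, -0.001, 0.0]
ft_force: [-0.6, -0.1, 2.6]
grip_width: -0.0
grasp_force: 1.4
```

```bash
python3 -c "
from h import *
path(np.arange(.42,-.01,-.06),s=55)"
```

```text
t 18.7 box mm [-36.9  -0.3 133.7] F box [-0.64  0.03  2.57] rot err scaled [-0.0001  0.0014 -0.0024] grip -0.0
0.42 [-36.8 133.9] dx 0.0001 dz -0.0002
0.36 [-38.4 131. ] dx -0.0021 dz 0.0039
0.3 [-39.8 128. ] dx -0.0019 dz 0.0040
0.24 [-41.  124.9] dx -0.0016 dz 0.0041
0.18 [-42.  121.7] dx -0.0014 dz 0.0042
0.12 [-42.9 118.5] dx -0.0011 dz 0.0043
0.06 [-43.5 115.3] dx -0.0009 dz 0.0043
0.0 [-44. 112.] dx -0.0006 dz 0.0044
```

Emit:
move_arm(
  motion=[
    [[-0.0021,0,0.0037],[0,0,0],-1],
    [[-0.0019,0,0.004],[0,0,0],-1],
    [[-0.0016,0,0.0041],[0,0,0],-1],
    [[-0.0014,0,0.0042],[0,0,0],-1],
    [[-0.0011,0,0.0043],[0,0,0],-1],
    [[-0.0009,0,0.0043],[0,0,0],-1],
    [[-0.0006,0,0.0035],[0,0,0],-1],
  ],
)

```text
clock: 19.4
position: [0.5155, -0.0213, 0.1127]
ee_rot: [0.996, 0.086, -0.0, -0.0]
ft_force: [0.2, 0.5, -0.3]
grip_width: 0.001
grasp_force: 0.0
```

Emit:
move_arm(
  motion=[
    [[0,0,0.001],[0,0,0],-1],
    [[0,0,0],[0,0,0],-1],
  ],
)

```text
clock: 19.6
position: [0.5156, -0.0213, 0.1123]
ee_rot: [0.996, 0.086, 0.0, -0.0]
ft_force: [-0.0, -0.4, 0.9]
grip_width: 0.006
grasp_force: 0.0
```

```bash
python3 -c "
from h import *
st()"
```

```text
t 19.6 box mm [-43.3  -0.2 112.3] F box [-0.09 -0.35  0.88] rot err scaled [-0.     -0.     -0.0021] grip 0.006
```

Emit:
move_arm(
  motion=[
    [[0,0,0.0007],[0,0,0],-1],
    [[0,0,0],[0,0,0],-1],
  ],
)

```text
clock: 19.8
position: [0.5158, -0.0213, 0.1121]
ee_rot: [0.996, 0.086, 0.0, -0.0]
ft_force: [-1.3, -0.2, 1.5]
grip_width: 0.001
grasp_force: 1.0
```

Emit:
move_arm(
  motion=[
    [[0,0,0.0007],[0,0,0],-1],
    [[0,0,0],[0,0,0],-1],
  ],
)

```text
clock: 20.0
position: [0.5158, -0.0214, 0.112]
ee_rot: [0.996, 0.086, 0.0, -0.0]
ft_force: [-2.4, -0.1, 7.3]
grip_width: 0.003
grasp_force: 3.6
```

The fingers meet a hard stop at z = 112, so the lever is home. I'll lift off, back away and check.

Emit:
move_arm(
  motion=[
    [[0,0,-0.01],[0,0,0],-1],
    [[0,0,-0.03],[0,0,0],-1],
    [[0,0,-0.04],[0,0,0],-1],
    [[0,0,-0.04],[0,0,0],-1],
    [[0,0,-0.04],[0,0,0],-1],
    [[-0.03,0,0],[0,0,0],-1],
    [[0,0,0],[0,0,0],-1],
    [[0,0,0],[0,0,0],-1],
  ],
)

```text
clock: 20.8
position: [0.4934, -0.0252, 0.2315]
ee_rot: [0.996, 0.086, 0.0, -0.0]
ft_force: [-0.1, -0.2, -0.4]
grip_width: -0.0
grasp_force: 0.0
```

```bash
python3 - <<'E'
from h import *
st()
e=cam("scene");w=cam("wrist")
def crop(c,b,w,sz=400):
    u,v=proj(c,toworld(b)).astype(int);u=min(max(u,w),640-w);v=min(max(v,w),480-w);return cv2.resize(c["pixels"][v-w:v+w,u-w:u+w],(sz,sz),interpolation=cv2.INTER_CUBIC)
b=[.02,0,.11]
a=np.hstack([crop(e,b,40),crop(w,b,150)]);cv2.imwrite("pics/v7.png",a[:,:,::-1])
E
```

```text
t 20.8 box mm [-6.580e+01 -2.000e-01  2.315e+02] F box [-0.15 -0.21 -0.37] rot err scaled [-0.0001 -0.0008 -0.0024] grip -0.0
```

View pics/v7.png

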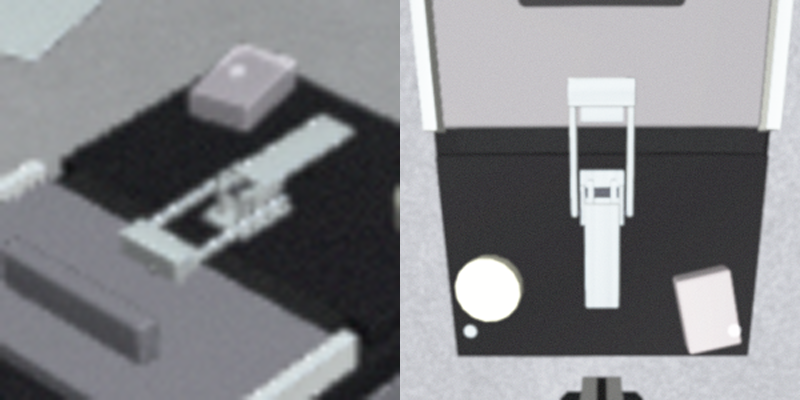

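The pictures show the lever flat, the claw hooked behind the keeper, the hatch pressed over the seal, and the hygrometer and nozzle case not visibly disturbed.

```bash
python3 -c "
from workcell import order
print(order.hand_in())"
```

```text
the job is handed in; nothing more can be done
None
```

The hatch was pressed onto its seal with about 13 N, the claw was hooked behind the keeper while the lever stood up, and the lever is down on its stop. I handed the job in at about 21 s on the clock, with the arm clear of the box; the hand-in returned no verdict.

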